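Seat the bar and snap the toggle clamp shut

TASK

In the drilling fixture, push the aluminium bar along its channel until it is fully home against the steel end stop, then push the red clamp lever over, past its dead point, until it snaps down into lock with the rubber foot pressing on the bar. The bar is only pushed, never lifted, and the oil bottle, grease tin and wrench stay where they are.

Things in the scene. Friction and masses are not known exactly. Their poses are not given: they have to be found in the camera images.
- fixture: Fixed drilling fixture: green base plate 170 (x) by 270 (y) mm, top 15 mm above the table. Origin on the table, z up; x, y, z in these notes are in its (turned) frame, mm. Plate spans x -110 to 60, y -140 to 130. The toggle clamp's steel cheeks (x -11 to 19, y 17 to 53, up to z 70; spring strut out to x 45, below z 75) stand beside the channel.
- channel_stop (a point): Foot of the end stop's face, mid-channel: x -60, y 75, z 15. The stop is a steel block closing the channel's +y end, top at z 47. The channel runs along y between two dark rails 12 mm thick, y -120 to 70, tops at z 25; its inside is x -81 to -39 and it is open at the -y end.
- bar: Loose aluminium bar in the channel (1 mm spare each side): 40 (x) by 110 (y) by 25 mm high, about 0.3 kg, top at z 40. Origin at the centre of its underside, axes as the fixture's. Starts 25 to 70 mm short of the stop. Push its -y end towards +y; fully home, its +y end touches the stop (origin at y 20).
- lever_pivot (a point): The lever's hinge point: x 0, y 35, z 60. The hinge axis is the fixture's y. The lever swings in the fixture's x-z plane; at angle q a point L from the pivot is at x = L sin q, z = 60 + L cos q.
- lever_grip (a point): Point on the lever's axis 105 mm from the pivot, inside the red plastic grip, which runs from 65 to 140 mm from the pivot, 26 mm wide along y, 20 mm thick (faces 10 mm either side of this point).
- lever (a joint): Angle of the clamp lever, rad: 0 open, standing straight up; grows as it swings towards fixture +x (away from the bar) and down to 1.5, nearly level against its stop: locked. Starts open (below 0.1). A spring drives it back open below the dead point at about 1.15, and on into lock beyond it; pushing it over takes up to about 10 N at the grip.
- foot: Black rubber foot, 18 mm across, sprung, under the tip of the clamp arm; origin at its underside's centre. The arm (70 mm, from the pivot towards -x) follows the lever: raised 0.9 rad when open (tip below z 130), level when locked. Locked, the foot is at x -60, y 35 and presses on the bar's top with a few newtons.
- oil_bottle: Yellow oil bottle with red cap, 56 mm across, 130 mm high, standing on the table beside the fixture; origin at the centre of its underside. To be left alone.
- grease_tin: Blue tin, 68 mm across, 70 mm high, standing on the table beside the fixture; origin at the centre of its underside. To be left alone.
- wrench: Steel wrench, 160 mm long, lying on the table on the robot's side of the fixture; to be left alone.
Mind the look-alikes: they are no part of the job. What is meant by the bar is not turquoise, and is the smaller of those in its own colour.

How it is judged:
On the way, in this order (a step that is already met when the one before it is completed fails the run):
1. the bar is home against the stop (gap under 3.5 mm), with the lever still open (below 0.8 rad) (y of bar in the frame of fixture above 0.0165 m and height (world z) of bar below 0.019 m and value of joint lever below 0.8 rad), for 0.2 s.
2. the lever is locked (above 1.42 rad) with the bar home (value of joint lever above 1.42 rad and y of bar in the frame of fixture above 0.0165 m), for 0.2 s.
At the end, for the whole second after the job is handed in: The bar lies flat in the channel, at rest, within 3.5 mm of the end stop; the lever is locked (above 1.42 rad) and the foot presses on the bar with more than 1 N; the bottle and tin stand upright and they and the wrench are within 20 mm of where they started (all of step 2 and height (world z) of bar below 0.019 m and angle between bar's own z axis and vertical below 0.05 rad and contact force between foot and bar above 1 N and linear speed of bar below 0.01 m/s and distance of each of oil_bottle, grease_tin, wrench from where it was at the start of the episode below 0.02 m and angle between each of oil_bottle, grease_tin's own z axis and vertical below 0.15 rad); the robot touches nothing.
It fails at once if the bar is lifted (more than 10 mm off the plate) or tipped (height (world z) of bar above 0.025 m or angle between bar's own z axis and vertical above 0.2 rad).
It fails at once if the bottle, tin or wrench is shoved (20 mm), lifted or knocked over (distance of any of oil_bottle, grease_tin, wrench from where it was at the start of the episode above 0.02 m or angle between any of oil_bottle, grease_tin's own z axis and vertical above 0.3 rad).
It also fails if it takes over 51 s, if anything falls off the work surface, if the arm or the gripper's body presses on something with over 40 N, if the wrist force passes 120 N, or if a joint passes its speed limit or range.

ROBOT

A 6-joint arm with a two-finger parallel gripper is mounted at the origin on the work surface. World frame = base frame: x ahead of the robot, y to its left, z up, the work surface at z = 0. Lengths are in m, angles in rad, forces in N, time in s.
With the tool pointing down it reaches from about 0.375 to 0.975 m from the base axis. Payload 3.8 kg.
Tool frame: the origin (TCP) lies midway between the tips of the shut fingers; the grasp point (between the pads) lies 19 mm behind it; z points along the fingers, y is the line along which they close (so a half turn about z gives the same grasp; the last joint's range is limited). The gripper opens to 88 mm and grips with 3 to 60 N. Pads are 18 mm wide; open, the fingers measure 123 mm over their backs; the gripper's body (75 mm by 187 mm) begins 45 mm behind the grasp point.
Start: joints at [-1.328, 0.264, 1.604, -0, 1.274, -0.037], TCP at [0.186, -0.649, 0.216] pointing down, gripper open.
Joint ranges: [-2.63, 2.63], [-0.94, 2.18], [0.31, 2.57], [-1.31, 4.45], [0, 2.66], [-2.55, 2.55]. Speed limits (rad/s): [2.57, 2.57, 3.14, 3.14, 3.14, 3.14].

INTERFACE

Orientations are given as a unit quaternion [w, x, y, z].
In Python, from rig import get_obs, get_image, camera_params, finish_job, recognise, silhouettes, landmark_of gives the robot as it stands.
- The arm moves only by the tool jog_arm, never from a script. Its argument "moves" is a list of rows, each an object of numbers: "tx", "ty", "tz": the shift along the tool's x, y, z as a fraction of full scale; "rx", "ry", "rz": the turn, a rotation vector about the tool's x, y, z as a fraction of full scale; "claw": the closure, from 0 (fully open) to 1 (shut). A call has 1 to 5 rows; each row shifts and turns the commanded pose from where the row before left it, along the tool's axes as they then stand; what a row does not reach is not made up. Full scale, the value 1, is 250 mm for a shift and 360 degrees for a turn. A row lasts 1/10 s, in which the tool goes at most 50 mm and 8.59 degrees, less where a joint would pass 70% of its speed; a pose out of reach is approached as far as the arm can. A call with a number of a shift or a turn outside -1 to 1 is refused whole. A call with a gripper value outside its range is refused whole. The fingers move at their own pace and stop on an object; "newtons" is the grip in N (left out, the last holds). Time passes only in rows, so rows that do not move let the fingers close. It gives the time, the measured TCP pose, the force, the opening and the grip force at its end, in the units of the state.
- get_obs(): the state, without advancing time (a new reading comes with each control period).
- get_image(name): name is "scene" or "top"; returns the picture (420x560x3 uint8, blue, green, red); there is no depth.
- camera_params(name): a dict with "camera_matrix" (3x3 intrinsics, pixels), "R" (3x3) and "t" (3): a world point X has camera coordinates R X + t. Camera axes: x right, y down, z forward; pixel columns grow to the right and rows downward; lengths in m; the calibration is good to about 2 mm. A picture is of the moment at which its call begins. camera_params takes no time and is no camera call.
- finish_job(): hands the job in; it is judged then, once.
Trained networks look in the newest picture that a camera, given by its name, has taken for a name from the list of things; names that differ only in an ending like _2 or _b are one class to them, and where a whole thing is asked for, a point or a joint stands for the part that bears it (a point fixed in the world has none). Each returns a list of dicts, best first, with "score" (0 to 1); they miss things now and then, are a little off and sometimes report something else, mostly with a low value. They report only what shows in the picture. A call takes as long as a camera call. They do not tell look-alikes from the thing itself.
- recognise(camera, thing): "rect" ([centre column, centre row, width, height] in pixels, round what is visible of it).
- silhouettes(camera, thing): "pixels" (420x560 bool, what is visible of it) and "rect" ([centre column, centre row, width, height] in pixels, round what is visible of it).
- landmark_of(camera, thing): "centre" ([column, row] in pixels: a listed point, or the origin of a listed thing).
The state is a dict: "t": time; "joints": joint angles; "dq": joint speeds; "joint_torque": joint torques, N m; "tool_pos": TCP position; "tool_rot": TCP orientation; "contact_force": force on the tool from outside, world axes, zero at the start; "torque": the same for the moment, N m; "opening": finger opening in m; "gripper_force": force on a finger pad.
Only numpy, scipy, OpenCV 4.12 (cv2) and the standard library are available. Lean on these libraries where they do the work, as an engineer would, in place of code of your own. Each camera call takes 0.05 s, during which the arm holds its last target. There are 200 camera calls.

## Working session

There is one attempt and no reset: what is moved stays moved. The work goes in short steps, Python scripts to look and compute and a tool call to move; the robot and the scene stay as the last step left them, time stands still between calls to the robot, and variables do not carry over. Pictures are saved under pics/ and viewed, at most 10 in all, crops included, and the job is handed in when it is done.

Besides the shell and the picture viewer there is one more tool, called as a command line: name --argument value ..., lists and objects as JSON in quotes. jog_arm: Moves the arm, as the interface text tells. Shift numbers are shares of 250 mm and turn numbers shares of 360 degrees, none past 1 either way. Its arguments: {"type":"object","properties":{"moves":{"type":"array","items":{"type":"object","properties":{"tx":{"type":"number","minimum":-1,"maximum":1},"ty":{"type":"number","minimum":-1,"maximum":1},"tz":{"type":"number","minimum":-1,"maximum":1},"rx":{"type":"number","minimum":-1,"maximum":1},"ry":{"type":"number","minimum":-1,"maximum":1},"rz":{"type":"number","minimum":-1,"maximum":1},"claw":{"type":"number"}}}},"newtons":{"type":"number"}},"required":["moves"]}

```bash
mkdir -p pics; ls; python3 - <<'E'
from rig import *
import cv2
o=get_obs(); print(o['t'],o['tool_pos'],o['tool_rot'])
for c in ('scene','top'):
    cv2.imwrite(f'pics/{c}0.png',get_image(c))
    p=camera_params(c); print(c,p['camera_matrix'],p['R'],p['t'])
    for n in ('bar','fixture','channel_stop','lever_pivot','lever_grip','foot','oil_bottle','grease_tin','wrench'):
        print(n,[(round(d['score'],2),[round(float(v)) for v in d['centre']]) for d in landmark_of(c,n)])
E
```

```text
pics
0.0 [ 0.18621098 -0.64803098  0.21503973] [-1.08071966e-03  9.90231665e-01  1.39427643e-01 -1.14330445e-04]
scene [[488.84427842   0.         280.97658463]
 [  0.         488.84427842 211.69367313]
 [  0.           0.           1.        ]] [[ 0.16729169  0.98589601 -0.00474802]
 [ 0.67625465 -0.11825196 -0.72711493]
 [-0.71742117  0.11842941 -0.68649933]] [-0.14175215 -0.26125362  1.28628647]
bar [(0.68, [144, 265]), (0.64, [166, 201]), (0.64, [319, 246]), (0.59, [258, 244])]
fixture [(0.82, [281, 274])]
channel_stop [(0.65, [320, 243])]
lever_pivot [(0.77, [299, 250])]
lever_grip [(0.76, [299, 205])]
foot []
oil_bottle [(0.84, [191, 321])]
grease_tin [(0.56, [398, 324]), (0.24, [261, 242])]
wrench [(0.69, [273, 213])]
top [[510.41662397   0.         282.4478181 ]
 [  0.         510.41662397 211.3165174 ]
 [  0.           0.           1.        ]] [[ 2.29911231e-02 -9.99735405e-01  7.27118864e-04]
 [-9.94487365e-01 -2.29448479e-02 -1.02315273e-01]
 [ 1.02304885e-01  1.62923252e-03 -9.94751756e-01]] [0.0415258  0.5162704  1.06113059]
bar [(0.75, [399, 224]), (0.69, [384, 298]), (0.65, [299, 220])]
fixture [(0.72, [282, 191])]
channel_stop [(0.67, [243, 211]), (0.15, [268, 178])]
lever_pivot [(0.67, [270, 185])]
lever_grip [(0.67, [268, 176])]
foot [(0.49, [266, 208])]
oil_bottle [(0.65, [358, 158])]
grease_tin [(0.9, [209, 126]), (0.35, [286, 191])]
wrench [(0.63, [279, 262])]
```

```bash
python3 - <<'E'
import cv2
a=cv2.imread('pics/top0.png'); cv2.imwrite('pics/top_c.png',cv2.resize(a[90:330,160:480],(800,600),interpolation=cv2.INTER_CUBIC))
a=cv2.imread('pics/scene0.png'); cv2.imwrite('pics/scene_c.png',cv2.resize(a[150:378,120:424],(800,600),interpolation=cv2.INTER_CUBIC))
E
```

```text
(no output)
```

View pics/top_c.png

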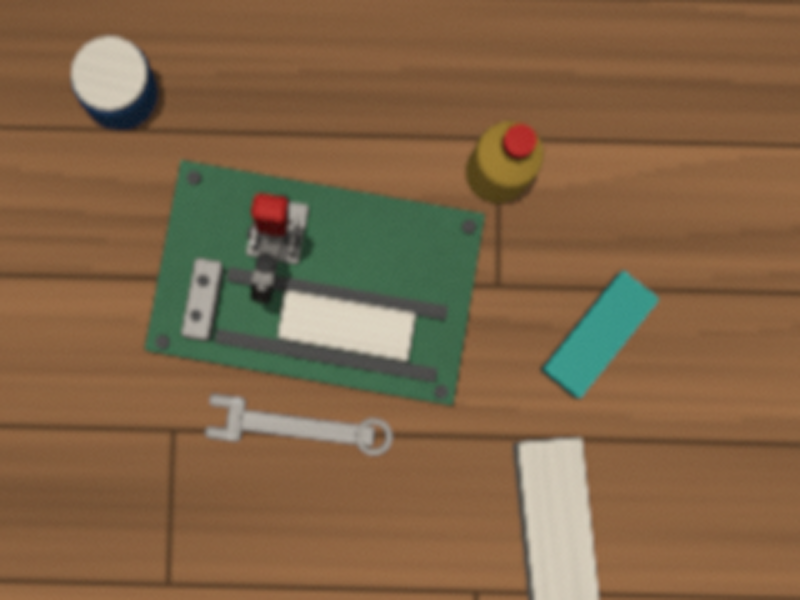

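View pics/scene_c.png

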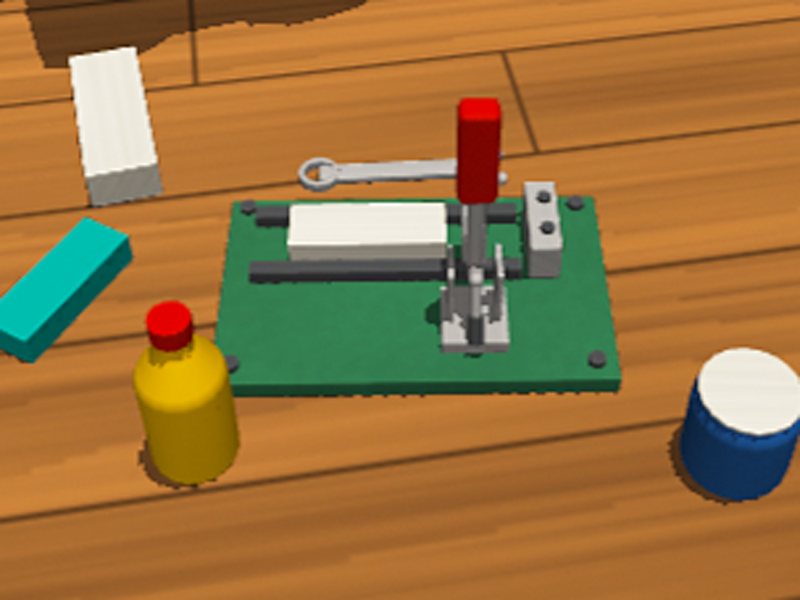

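The top view shows the three "bar" candidates: turquoise (384,298 full-image px), a long pale bar (399,224 by the network, lower right in the crop) and the short pale bar in the channel (299,220). The short pale one is meant: it isn't turquoise, it's the smaller of its colour, and it sits in the channel, as the crop confirms. Next I'll fit the fixture pose.

```bash
cat > h.py <<'E'
from rig import *
import numpy as np, cv2
from scipy.optimize import least_squares
def ray(c,uv,z):
    p=camera_params(c); K,R,t=map(np.array,(p['camera_matrix'],p['R'],p['t']))
    C=-R.T@t; d=R.T@np.linalg.solve(K,[uv[0],uv[1],1]); return C+d*(z-C[2])/d[2]
def proj(c,X):
    p=camera_params(c); K,R,t=map(np.array,(p['camera_matrix'],p['R'],p['t']))
    q=K@(R@X+t); return q[:2]/q[2]
E
python3 - <<'E'
from h import *
import json
F=np.array([[60,130],[60,-140],[-110,-140],[-110,130]])/1e3
tc=np.array([[182,161],[484,213],[453,405],[146,350]])/2.5+[160,90]
k=304/800
sc=np.array([[619,382],[218,388],[233,200],[596,197]])*k+[120,150]
# refine with green mask in both pictures
def W(v,P):
    c,s=np.cos(v[2]),np.sin(v[2]); P=np.atleast_2d(P)
    return np.c_[v[0]+c*P[:,0]-s*P[:,1],v[1]+s*P[:,0]+c*P[:,1],P[:,2]]
def res(v,cams):
    r=[]
    for c,px in cams:
        for X,u in zip(W(v,np.c_[F,[.015]*4]),px): r+=list(proj(c,X)-u)
    return r
for cams in ([('top',tc)],[('scene',sc)],[('top',tc),('scene',sc)]):
    s=least_squares(res,[.55,0,0],args=(cams,)); print(s.x,np.round(s.fun,1))
v=s.x; json.dump(list(v),open('fix.json','w'))
def inv(X):
    c,s_=np.cos(v[2]),np.sin(v[2]); d=X[:2]-v[:2]; return np.round(1e3*np.array([c*d[0]+s_*d[1],-s_*d[0]+c*d[1]]),1)
for u in [(287,291),(416,312),(408,360),(279,338)]:
    print('bar top',inv(ray('top',np.array(u)/2.5+[160,90],.04)))
for u in [(289,248),(446,247),(446,205),(291,204)]:
    print('bar top sc',inv(ray('scene',np.array(u)*k+[120,150],.04)))
for P in ((-60,75,15),(0,35,60),(0,35,165),(-60,-35,40)):
    X=W(v,np.array(P)/1e3)[0]; print(P,np.round(X,4),proj('top',X),proj('scene',X))
for n,u,z in (('bottle',(505,175),.1),('cap',(520,141),.13),('tin',(110,73),.07)):
    X=ray('top',np.array(u)/2.5+[160,90],z); print(n,X,inv(X))
E
```

```text
[ 0.56100535  0.04644965 -0.1516947 ] [-0.7 -0.7  0.9 -0.2  0.6  0.4 -0.8  0.4]
[ 0.56249313  0.0489608  -0.15272427] [ 2.7 -0.5 -3.1 -0.4  0.4  0.5  0.2 -0.4]
[ 0.56174322  0.04793597 -0.15233379] [-1.3 -1.1  0.2 -0.5 -0.1  0.1 -1.5  0.   2.  -0.8 -3.7 -0.6 -0.2  0.3
 -0.5 -0.6]
bar top [-40.8  15.8]
bar top [-39.4 -94.2]
bar top [-80.4 -94.3]
bar top [-81.   15.4]
bar top sc [-37.9 -91.7]
bar top sc [-36.7  16.7]
bar top sc [-77.5  17.9]
bar top sc [-80.8 -92.8]
(-60, 75, 15) [0.5138 0.1312 0.015 ] [246.32005961 211.65997612] [319.88520651 243.36913069]
(0, 35, 60) [0.5671 0.0825 0.06  ] [269.00705209 184.48982416] [300.6865302  251.37123593]
(0, 35, 165) [0.5671 0.0825 0.165 ] [267.57804717 175.81523361] [302.2033793  206.96009761]
(-60, -35, 40) [0.4971 0.0224 0.04  ] [296.98784576 219.5405591 ] [261.17752267 235.02843832]
bottle [ 0.61480318 -0.10395166  0.1       ] [  75.5 -142.1]
cap [ 0.63577816 -0.11084697  0.13      ] [  97.3 -145.7]
tin [0.69981618 0.22117079 0.07      ] [110.2 192.2]
```

```bash
cat > plan.py <<'E'
# usage: plan.py x y z(mm, fixture) nrows  -> rows in tool fractions, yaw set so tool x = fixture +y, tool z down
import sys
from h import *
from scipy.spatial.transform import Rotation as Ro
V=(.5615,.0475,-.152)
def toW(P):
    c,s=np.cos(V[2]),np.sin(V[2]); x,y,z=np.array(P)/1e3
    return np.array([V[0]+c*x-s*y,V[1]+s*x+c*y,z])
def toF(X):
    c,s=np.cos(V[2]),np.sin(V[2]); d=np.array(X)[:2]-V[:2]
    return np.round(1e3*np.array([c*d[0]+s*d[1],-s*d[0]+c*d[1],X[2]]),1)
if __name__=='__main__':
    *P,n=map(float,sys.argv[1:]); n=int(n)
    o=get_obs(); p=np.array(o['tool_pos']); R=Ro.from_quat(np.roll(o['tool_rot'],-1))
    c,s=np.cos(V[2]),np.sin(V[2]); G=Ro.from_matrix(np.c_[[-s,c,0],[c,s,0],[0,0,-1]])
    rv=(R.inv()*G).as_rotvec(); d=(toW(P)-p)/n
    print('now',toF(p),'rot left',rv, 'F',o['contact_force'],'open',o['opening'],'t',o['t'])
    for i in range(n):
        print(np.round(R.inv().apply(d)/.25,3),np.round(rv/n/2/np.pi,4)); R=R*Ro.from_rotvec(rv/n)
E
python3 plan.py -60 -135 150 15
```

```text
now [-265.3 -745.   216.3] rot left [ 2.46834104e-05  3.69961735e-05 -1.13897227e+00] F [0.73794379 0.60681403 0.44577775] open 0.08829765466079598 t 1.0
[ 0.118 -0.125  0.018] [ 0.      0.     -0.0121]
[ 0.127 -0.116  0.018] [ 0.      0.     -0.0121]
[ 0.135 -0.106  0.018] [ 0.      0.     -0.0121]
[ 0.143 -0.095  0.018] [ 0.      0.     -0.0121]
[ 0.15  -0.084  0.018] [ 0.      0.     -0.0121]
[ 0.156 -0.072  0.018] [ 0.      0.     -0.0121]
[ 0.161 -0.06   0.018] [ 0.      0.     -0.0121]
[ 0.165 -0.048  0.018] [ 0.      0.     -0.0121]
[ 0.168 -0.035  0.018] [ 0.      0.     -0.0121]
[ 0.17  -0.022  0.018] [ 0.      0.     -0.0121]
[ 0.171 -0.009  0.018] [ 0.      0.     -0.0121]
[0.172 0.004 0.018] [ 0.      0.     -0.0121]
[0.171 0.017 0.018] [ 0.      0.     -0.0121]
[0.169 0.03  0.018] [ 0.      0.     -0.0121]
[0.166 0.042 0.018] [ 0.      0.     -0.0121]
```

jog_arm --moves '[{"tx":0.118,"ty":-0.125,"tz":0.018,"rz":-0.0121,"claw":1},{"tx":0.127,"ty":-0.116,"tz":0.018,"rz":-0.0121,"claw":1},{"tx":0.135,"ty":-0.106,"tz":0.018,"rz":-0.0121,"claw":1},{"tx":0.143,"ty":-0.095,"tz":0.018,"rz":-0.0121,"claw":1},{"tx":0.15,"ty":-0.084,"tz":0.018,"rz":-0.0121,"claw":1}]' --newtons 20

```text
$.moves[0]: bad value
```

jog_arm --moves '[{"tx":0.156,"ty":-0.072,"tz":0.018,"rz":-0.0121,"claw":1},{"tx":0.161,"ty":-0.06,"tz":0.018,"rz":-0.0121,"claw":1},{"tx":0.165,"ty":-0.048,"tz":0.018,"rz":-0.0121,"claw":1},{"tx":0.168,"ty":-0.035,"tz":0.018,"rz":-0.0121,"claw":1},{"tx":0.17,"ty":-0.022,"tz":0.018,"rz":-0.0121,"claw":1}]'

```text
$.moves[0]: bad value
```

```bash
python3 plan.py -60 -135 150 5
```

```text
now [-265.3 -745.   216.3] rot left [ 2.46834104e-05  3.69961735e-05 -1.13897227e+00] F [0.73794379 0.60681403 0.44577775] open 0.08829765466079598 t 1.0
[ 0.353 -0.374  0.053] [ 0.      0.     -0.0363]
[ 0.429 -0.285  0.053] [ 0.      0.     -0.0363]
[ 0.482 -0.181  0.053] [ 0.      0.     -0.0363]
[ 0.511 -0.067  0.053] [ 0.      0.     -0.0363]
[0.513 0.05  0.053] [ 0.      0.     -0.0363]
```

jog_arm --moves '[{"tx":0.118,"ty":-0.125,"tz":0.018,"rx":0,"ry":0,"rz":-0.0121,"claw":1}]' --newtons 20

```text
t: 1.1
tool_pos: [0.2046, -0.6139, 0.2122]
tool_rot: [0.002, 0.984, 0.176, -0.0]
contact_force: [1.2, -0.1, -0.3]
opening: 0.0822
gripper_force: 0.0
```

All keys are required in each row. I'll carry on with full rows.

jog_arm --moves '[{"tx":0.127,"ty":-0.116,"tz":0.018,"rx":0,"ry":0,"rz":-0.0121,"claw":1},{"tx":0.135,"ty":-0.106,"tz":0.018,"rx":0,"ry":0,"rz":-0.0121,"claw":1},{"tx":0.143,"ty":-0.095,"tz":0.018,"rx":0,"ry":0,"rz":-0.0121,"claw":1},{"tx":0.15,"ty":-0.084,"tz":0.018,"rx":0,"ry":0,"rz":-0.0121,"claw":1},{"tx":0.156,"ty":-0.072,"tz":0.018,"rx":0,"ry":0,"rz":-0.0121,"claw":1}]'

```text
t: 1.6
tool_pos: [0.3051, -0.4182, 0.1894]
tool_rot: [0.0, 0.933, 0.361, 0.0]
contact_force: [0.2, 0.0, 0.7]
opening: 0.042
gripper_force: 0.0
```

jog_arm --moves '[{"tx":0.161,"ty":-0.06,"tz":0.018,"rx":0,"ry":0,"rz":-0.0121,"claw":1},{"tx":0.165,"ty":-0.048,"tz":0.018,"rx":0,"ry":0,"rz":-0.0121,"claw":1},{"tx":0.168,"ty":-0.035,"tz":0.018,"rx":0,"ry":0,"rz":-0.0121,"claw":1},{"tx":0.17,"ty":-0.022,"tz":0.018,"rx":0,"ry":0,"rz":-0.0121,"claw":1},{"tx":0,"ty":0,"tz":0,"rx":0,"ry":0,"rz":0,"claw":1}]'

```text
t: 2.1
tool_pos: [0.3845, -0.263, 0.1707]
tool_rot: [-0.001, 0.866, 0.5, 0.001]
contact_force: [-0.4, -0.6, -0.6]
opening: 0.0024
gripper_force: 0.0
```

```bash
python3 plan.py -60 -130 80 6
```

```text
now [-127.9 -333.7  170.7] rot left [-0.00074757 -0.00203458 -0.37231298] F [-0.40358753 -0.58492834 -0.63814541] open 0.002387271208718731 t 2.1
[ 0.143 -0.007  0.061] [-0.     -0.0001 -0.0099]
[0.143 0.002 0.061] [-0.     -0.0001 -0.0099]
[0.143 0.011 0.061] [-0.     -0.0001 -0.0099]
[0.142 0.019 0.061] [-0.     -0.0001 -0.0099]
[0.14  0.028 0.061] [-0.     -0.0001 -0.0099]
[0.138 0.037 0.061] [-0.     -0.0001 -0.0099]
```

jog_arm --moves '[{"tx":0.143,"ty":-0.007,"tz":0.061,"rx":0,"ry":0,"rz":-0.0099,"claw":1},{"tx":0.143,"ty":0.002,"tz":0.061,"rx":0,"ry":0,"rz":-0.0099,"claw":1},{"tx":0.143,"ty":0.011,"tz":0.061,"rx":0,"ry":0,"rz":-0.0099,"claw":1},{"tx":0.142,"ty":0.019,"tz":0.061,"rx":0,"ry":0,"rz":-0.0099,"claw":1},{"tx":0.14,"ty":0.028,"tz":0.061,"rx":0,"ry":0,"rz":-0.0099,"claw":1}]'

```text
t: 2.6
tool_pos: [0.4669, -0.1082, 0.095]
tool_rot: [0.001, 0.78, 0.626, 0.0]
contact_force: [-0.1, -0.2, 0.1]
opening: 0.0011
gripper_force: 0.0
```

jog_arm --moves '[{"tx":0.138,"ty":0.037,"tz":0.061,"rx":0,"ry":0,"rz":-0.0099,"claw":1},{"tx":0,"ty":0,"tz":0,"rx":0,"ry":0,"rz":0,"claw":1},{"tx":0,"ty":0,"tz":0,"rx":0,"ry":0,"rz":0,"claw":1}]'

```text
t: 2.9
tool_pos: [0.4826, -0.0771, 0.0796]
tool_rot: [-0.0, 0.76, 0.65, -0.001]
contact_force: [0.3, -0.3, 0.6]
opening: 0.0003
gripper_force: 0.0
```

```bash
python3 plan.py -60 -127 29 2; python3 - <<'E'
from h import *
a=get_image('scene'); cv2.imwrite('pics/s1.png',cv2.resize(a[150:378,120:424],(800,600)))
E
```

```text
now [ -59.1 -135.1   79.6] rot left [-0.00098204  0.0005526  -0.00485722] F [ 0.33917081 -0.29020522  0.6078336 ] open 0.0003023116597992481 t 2.9
[ 0.016 -0.002  0.101] [-0.0001  0.     -0.0004]
[ 0.016 -0.002  0.101] [-0.0001  0.     -0.0004]
```

View pics/s1.png

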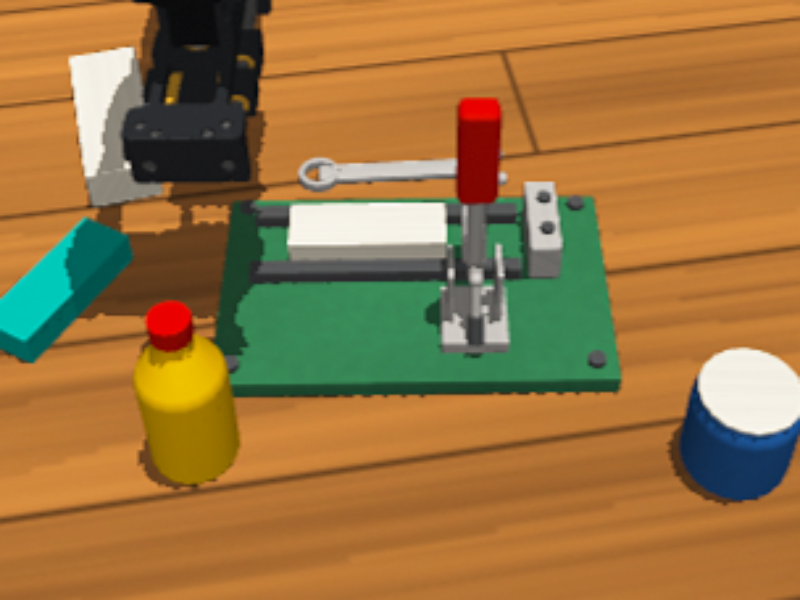

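```bash
python3 - <<'E'
from plan import *
for P in ((33,-98,144),(33,-172,144),(-60,-135,80)): print(P,(proj('scene',toW(P))-[120,150])*800/304)
a=get_image('top'); cv2.imwrite('pics/t1.png',cv2.resize(a[90:330,160:480],(800,600)))
E
```

```text
(33, -98, 144) [257.01745328 216.49151594]
(33, -172, 144) [132.42387467 218.33974605]
(-60, -135, 80) [222.12198345 185.02680747]
```

View pics/t1.png

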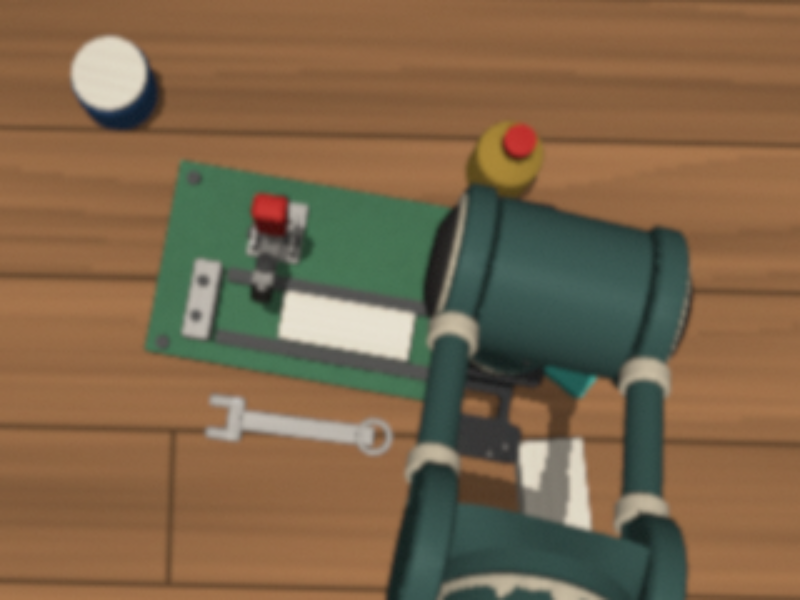

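The fork-shaped wrist is wide along the channel: the top crop shows it spanning x 428–690. Near the end of the push it could come close to the lever, so I'll tilt the tool 25° with the tip leading. That keeps the wrist well behind.

jog_arm --moves '[{"tx":0,"ty":0,"tz":0,"rx":0,"ry":0.0232,"rz":0,"claw":1},{"tx":0,"ty":0,"tz":0,"rx":0,"ry":0.0232,"rz":0,"claw":1},{"tx":0,"ty":0,"tz":0,"rx":0,"ry":0.0232,"rz":0,"claw":1},{"tx":0,"ty":0,"tz":0,"rx":0,"ry":0,"rz":0,"claw":1}]'

```text
t: 3.4
tool_pos: [0.4821, -0.0816, 0.0794]
tool_rot: [-0.141, 0.745, 0.63, 0.166]
contact_force: [-1.0, -1.0, 0.0]
opening: 0.0004
gripper_force: 0.0
```

```bash
sed -i 's/\*P,n=map(float,sys.argv\[1:\])/*P,n,tilt=map(float,sys.argv[1:])/; s/\[0,0,-1\]\])$/[0,0,-1]])*Ro.from_euler("y",tilt,degrees=True)/' plan.py; python3 plan.py -60 -125 29 3 25; python3 -c "
from h import *; print(get_obs()['joints'])"
```

```text
now [ -58.9 -139.6   79.4] rot left [ 0.00555993 -0.00204755 -0.01307529] F [-0.96311003 -1.04203416  0.03984476] open 0.00038739927675352247 t 3.4
[-0.011 -0.002  0.069] [ 0.0003 -0.0001 -0.0007]
[-0.011 -0.002  0.069] [ 0.0003 -0.0001 -0.0007]
[-0.011 -0.002  0.069] [ 0.0003 -0.0001 -0.0007]
[-0.52095911  0.1340817   2.10379481  0.46011878  1.11071664 -0.60491295]
```

jog_arm --moves '[{"tx":-0.011,"ty":-0.002,"tz":0.069,"rx":0,"ry":0,"rz":-0.0007,"claw":1},{"tx":-0.011,"ty":-0.002,"tz":0.069,"rx":0,"ry":0,"rz":-0.0007,"claw":1},{"tx":-0.011,"ty":-0.002,"tz":0.069,"rx":0,"ry":0,"rz":-0.0007,"claw":1},{"tx":0,"ty":0,"tz":0,"rx":0,"ry":0,"rz":0,"claw":1},{"tx":0,"ty":0,"tz":0,"rx":0,"ry":0,"rz":0,"claw":1}]'

```text
t: 3.9
tool_pos: [0.4834, -0.0625, 0.03]
tool_rot: [-0.139, 0.738, 0.639, 0.165]
contact_force: [0.4, -0.3, 0.7]
opening: 0.0004
gripper_force: 0.0
```

```bash
python3 plan.py -60 -65 28 5 25
```

```text
now [ -60.5 -120.6   30. ] rot left [0.00230427 0.00031943 0.00806862] F [ 0.36510014 -0.26713179  0.69779674] open 0.0003738293920082009 t 3.9
[0.04  0.001 0.02 ] [0.0001 0.     0.0003]
[0.04  0.001 0.02 ] [0.0001 0.     0.0003]
[0.04  0.001 0.02 ] [0.0001 0.     0.0003]
[0.04  0.001 0.02 ] [0.0001 0.     0.0003]
[0.04 0.   0.02] [0.0001 0.     0.0003]
```

jog_arm --moves '[{"tx":0.04,"ty":0.001,"tz":0.02,"rx":0,"ry":0,"rz":0.0003,"claw":1},{"tx":0.04,"ty":0.001,"tz":0.02,"rx":0,"ry":0,"rz":0.0003,"claw":1},{"tx":0.04,"ty":0.001,"tz":0.019,"rx":0,"ry":0,"rz":0.0003,"claw":1},{"tx":0.04,"ty":0.001,"tz":0.019,"rx":0,"ry":0,"rz":0.0003,"claw":1},{"tx":0.04,"ty":0,"tz":0.019,"rx":0,"ry":0,"rz":0,"claw":1}]'

```text
t: 4.4
tool_pos: [0.4929, -0.0064, 0.0288]
tool_rot: [-0.14, 0.74, 0.636, 0.165]
contact_force: [-0.2, -0.6, -0.6]
opening: 0.0005
gripper_force: 0.0
```

```bash
python3 plan.py -60 -46 28 5 25; python3 - <<'E'
from h import *
a=get_image('scene'); cv2.imwrite('pics/s2.png',cv2.resize(a[150:378,120:424],(800,600)))
E
```

```text
now [-59.6 -63.7  28.8] rot left [ 0.00238853 -0.00093439  0.00114199] F [-0.20304734 -0.60197618 -0.55678374] open 0.0005333671623647976 t 4.4
[ 0.013 -0.     0.007] [ 0.0001 -0.      0.    ]
[ 0.013 -0.     0.007] [ 0.0001 -0.      0.    ]
[ 0.013 -0.     0.007] [ 0.0001 -0.      0.    ]
[ 0.013 -0.     0.007] [ 0.0001 -0.      0.    ]
[ 0.013 -0.     0.007] [ 0.0001 -0.      0.    ]
```

View pics/s2.png

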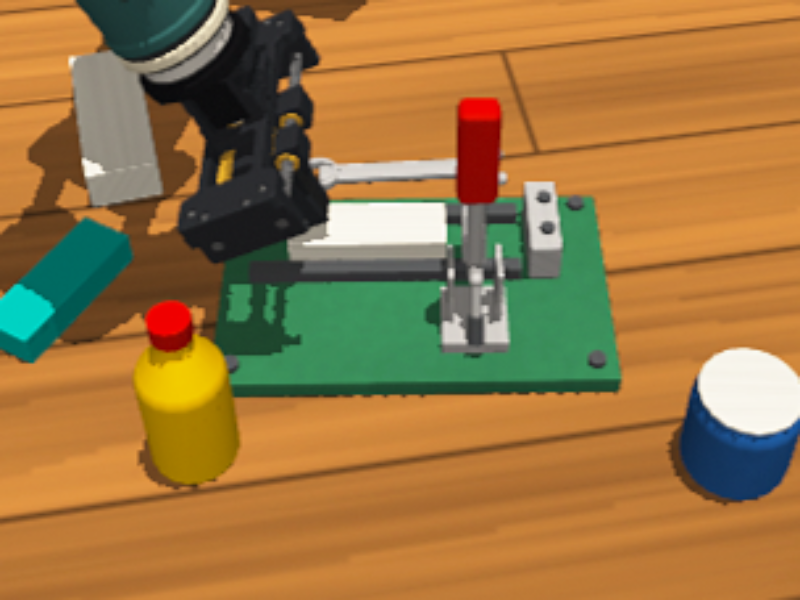

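```bash
python3 - <<'E'
from plan import *
o=get_obs();p=np.array(o['tool_pos']);R=Ro.from_quat(np.roll(o['tool_rot'],-1))
print(o['t'],toF(p),o['contact_force'])
for q in ((0,0,0),(37,93,-64),(-37,93,-64),(0,93,-64)):
    print(q,(proj('scene',p+R.apply(np.array(q)/1e3))-[120,150])*800/304)
for c in('scene','top'):
    a=get_image(c); print(c,[(round(d['score'],2),np.round(d['centre'])) for d in landmark_of(c,'bar')])
    k=dict(scene=(150,120),top=(90,160))[c]
    cv2.imwrite(f'pics/{c}3.png',a)
b=np.hstack([cv2.resize(cv2.imread('pics/scene3.png')[190:290,190:330],(400,286)),cv2.resize(cv2.imread('pics/top3.png')[150:250,220:360],(400,286))])
cv2.imwrite('pics/both3.png',b)
E
```

```text
4.45 [-60.2 -62.4  28.8] [-0.1310171   1.09844385 -0.84579787]
(0, 0, 0) [332.68157145 234.97633662]
(37, 93, -64) [331.37588195 261.9320097 ]
(-37, 93, -64) [228.27599547 297.05856735]
(0, 93, -64) [279.1558852  279.72357852]
scene [(0.95, array([260., 244.])), (0.81, array([162., 202.])), (0.69, array([144., 264.])), (0.64, array([300., 249.]))]
top [(0.65, array([300., 220.])), (0.5, array([383., 301.]))]
```

View pics/both3.png

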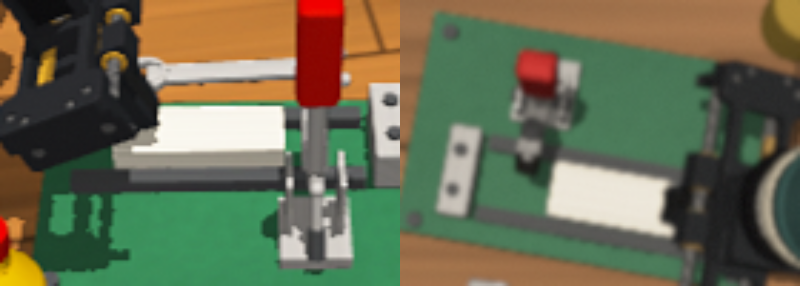

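```bash
python3 - <<'E'
from plan import *
o=get_obs();p=np.array(o['tool_pos']);R=Ro.from_quat(np.roll(o['tool_rot'],-1))
print(o['t'],toF(p),o['contact_force'])
f=lambda c,q:proj(c,p+R.apply(np.array(q)/1e3))
for q in ((0,0,0),(9,0,0),(9,17,0),(9,-17,0),(0,0,-19),(0,0,-64),(37,93,-64),(37,-93,-64)): print(q,f('top',q),f('scene',q))
for y in(-110,-100,-90,-80,-35): print(y,proj('top',toW((-60,y,40))))
a=cv2.imread('pics/top3.png')[180:260,280:387]; cv2.imwrite('pics/z3.png',cv2.resize(a,(800,598),interpolation=cv2.INTER_CUBIC))
E
```

```text
4.65 [-59.6 -64.8  28.6] [ 0.44375766 -0.72354419  0.13645915]
(0, 0, 0) [310.89930505 222.39148979] [245.15373068 239.58675583]
(9, 0, 0) [307.19922685 221.58142023] [249.42485353 238.10880332]
(9, 17, 0) [308.55728161 213.70138889] [249.13925343 244.81337434]
(9, -17, 0) [305.83695479 229.48592218] [249.70277937 231.58438852]
(0, 0, -19) [315.15545023 222.41411584] [240.27161161 233.20661213]
(0, 0, -64) [325.80777463 222.47074455] [228.17938129 217.40401371]
(37, 93, -64) [317.62938447 173.20380279] [244.49286108 249.83006474]
(37, -93, -64) [301.76859174 265.45725825] [248.22809196 177.31632302]
-110 [332.42095818 225.86020941]
-100 [327.72040551 225.03223767]
-90 [323.02135357 224.20453028]
-80 [318.32380163 223.3770871 ]
-35 [297.20336123 219.65685908]
```

View pics/z3.png

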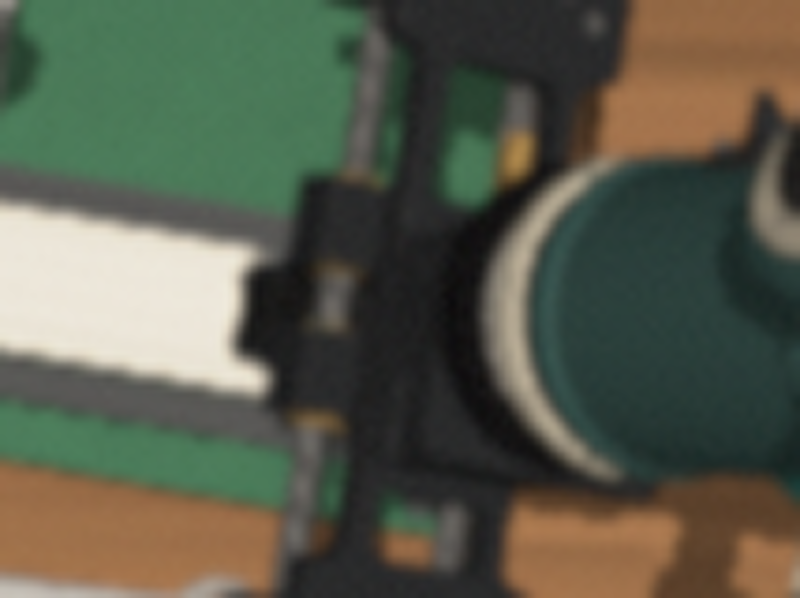

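```bash
python3 - <<'E'
from plan import *
o=get_obs();p=np.array(o['tool_pos']);R=Ro.from_quat(np.roll(o['tool_rot'],-1))
P=[];
for c in('top','scene'):
    q=camera_params(c); P.append(np.array(q['camera_matrix'])@np.c_[q['R'],q['t']])
X=cv2.triangulatePoints(P[0],P[1],np.array([326.8,174.5]),np.array([244.6,235.5]));X=(X[:3]/X[3]).ravel()
print('corner',toF(X),'tool frame',R.inv().apply(X-p)*1e3,proj('top',X),proj('scene',X))
# red grip / known check: lever top in both
print(p, o['t'],o['contact_force'])
for z in (.03,.045,.06): print(z,toF(ray('top',(312.8,222),z)))
E
```

```text
corner [ 28.1 -66.4 131.1] tool frame [ 41.84329     88.01885634 -93.33686256] [322.29871338 173.84143373] [238.55965263 235.43876318]
[ 0.49273236 -0.00749973  0.02859564] 4.65 [ 0.44375766 -0.72354419  0.13645915]
0.03 [-58.3 -68.5  30. ]
0.045 [-59.6 -67.9  45. ]
0.06 [-61.  -67.2  60. ]
```

The bar hasn't moved. Triangulating the gripper's corner puts it about 29 mm further behind the reported TCP than the data says, so the real fingertips are around z 55 and passed over the bar. I'll back off, go lower by feel and check again.

```bash
python3 plan.py -60 -112 29 4 25;python3 plan.py -60 -112 12 5 25
```

```text
now [-59.6 -64.8  28.6] rot left [ 0.00217207 -0.00074007  0.00115391] F [ 0.44375766 -0.72354419  0.13645915] open 0.0006942253229252829 t 4.65
[-0.043 -0.    -0.02 ] [ 0.0001 -0.      0.    ]
[-0.043 -0.    -0.02 ] [ 0.0001 -0.      0.    ]
[-0.043 -0.    -0.02 ] [ 0.0001 -0.      0.    ]
[-0.043 -0.    -0.02 ] [ 0.0001 -0.      0.    ]
now [-59.6 -64.8  28.6] rot left [ 0.00217207 -0.00074007  0.00115391] F [ 0.44375766 -0.72354419  0.13645915] open 0.0006942253229252829 t 4.65
[-0.04  -0.    -0.004] [ 0.0001 -0.      0.    ]
[-0.04  -0.    -0.004] [ 0.0001 -0.      0.    ]
[-0.04  -0.    -0.004] [ 0.0001 -0.      0.    ]
[-0.04  -0.    -0.004] [ 0.0001 -0.      0.    ]
[-0.04  -0.    -0.004] [ 0.0001 -0.      0.    ]
```

jog_arm --moves '[{"tx":-0.043,"ty":0,"tz":-0.02,"rx":0,"ry":0,"rz":0,"claw":1},{"tx":-0.043,"ty":0,"tz":-0.02,"rx":0,"ry":0,"rz":0,"claw":1},{"tx":-0.043,"ty":0,"tz":-0.02,"rx":0,"ry":0,"rz":0,"claw":1},{"tx":-0.043,"ty":0,"tz":-0.02,"rx":0,"ry":0,"rz":0,"claw":1},{"tx":0,"ty":0,"tz":0,"rx":0,"ry":0,"rz":0,"claw":1}]'

```text
t: 5.15
tool_pos: [0.4858, -0.0566, 0.0286]
tool_rot: [-0.14, 0.741, 0.635, 0.166]
contact_force: [0.7, 1.2, 0.1]
opening: 0.0004
gripper_force: 0.0
```

jog_arm --moves '[{"tx":-0.007,"ty":0,"tz":0.015,"rx":0,"ry":0,"rz":0,"claw":1},{"tx":-0.007,"ty":0,"tz":0.015,"rx":0,"ry":0,"rz":0,"claw":1},{"tx":-0.007,"ty":0,"tz":0.015,"rx":0,"ry":0,"rz":0,"claw":1},{"tx":-0.007,"ty":0,"tz":0.015,"rx":0,"ry":0,"rz":0,"claw":1},{"tx":0,"ty":0,"tz":0,"rx":0,"ry":0,"rz":0,"claw":1}]'

```text
t: 5.65
tool_pos: [0.4849, -0.0538, 0.0112]
tool_rot: [-0.141, 0.741, 0.636, 0.165]
contact_force: [-0.6, -0.4, -0.2]
opening: -0.0003
gripper_force: 0.0
```

```bash
python3 plan.py -60 -112 4 2 25; python3 - <<'E'
from h import *
a=get_image('top')[170:260,270:390]; cv2.imwrite('pics/z4.png',cv2.resize(a,(800,600),interpolation=cv2.INTER_CUBIC))
E
```

```text
now [ -60.4 -111.8   11.2] rot left [ 0.00063928 -0.00144885  0.00054984] F [-0.63808577 -0.38502275 -0.18822154] open -0.0002654292617585123 t 5.65
[-0.007  0.001  0.013] [ 0.0001 -0.0001  0.    ]
[-0.006  0.001  0.013] [ 0.0001 -0.0001  0.    ]
```

View pics/z4.png

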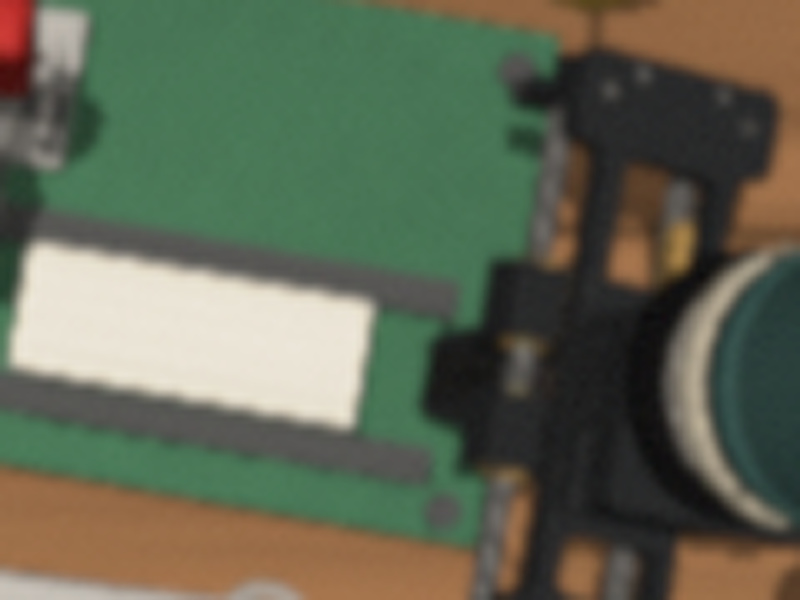

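jog_arm --moves '[{"tx":-0.004,"ty":0,"tz":0.009,"rx":0,"ry":0,"rz":0,"claw":1},{"tx":-0.004,"ty":0,"tz":0.009,"rx":0,"ry":0,"rz":0,"claw":1},{"tx":-0.004,"ty":0,"tz":0.009,"rx":0,"ry":0,"rz":0,"claw":1},{"tx":0,"ty":0,"tz":0,"rx":0,"ry":0,"rz":0,"claw":1}]'

```text
t: 6.1
tool_pos: [0.4853, -0.0542, 0.0043]
tool_rot: [-0.141, 0.741, 0.636, 0.165]
contact_force: [0.1, 0.3, 0.2]
opening: 0.0006
gripper_force: 0.0
```

jog_arm --moves '[{"tx":-0.004,"ty":0,"tz":0.008,"rx":0,"ry":0,"rz":0,"claw":1},{"tx":0,"ty":0,"tz":0,"rx":0,"ry":0,"rz":0,"claw":1}]'

```text
t: 6.3
tool_pos: [0.4855, -0.0544, 0.0022]
tool_rot: [-0.141, 0.741, 0.636, 0.165]
contact_force: [0.4, -1.1, 0.0]
opening: 0.0005
gripper_force: 0.0
```

jog_arm --moves '[{"tx":-0.004,"ty":0,"tz":0.008,"rx":0,"ry":0,"rz":0,"claw":1},{"tx":0,"ty":0,"tz":0,"rx":0,"ry":0,"rz":0,"claw":1}]'

```text
t: 6.5
tool_pos: [0.4854, -0.0544, -0.0001]
tool_rot: [-0.141, 0.741, 0.636, 0.165]
contact_force: [0.2, 0.5, -0.4]
opening: 0.0004
gripper_force: 0.0
```

jog_arm --moves '[{"tx":-0.004,"ty":0,"tz":0.008,"rx":0,"ry":0,"rz":0,"claw":1},{"tx":0,"ty":0,"tz":0,"rx":0,"ry":0,"rz":0,"claw":1}]'

```text
t: 6.7
tool_pos: [0.4857, -0.0544, -0.0014]
tool_rot: [-0.141, 0.74, 0.636, 0.166]
contact_force: [-2.4, -0.6, 7.3]
opening: 0.0005
gripper_force: 3.1
```

jog_arm --moves '[{"tx":0.03,"ty":0,"tz":0.0135,"rx":0,"ry":0,"rz":0,"claw":1},{"tx":0.03,"ty":0,"tz":0.0135,"rx":0,"ry":0,"rz":0,"claw":1},{"tx":0.03,"ty":0,"tz":0.0135,"rx":0,"ry":0,"rz":0,"claw":1},{"tx":0,"ty":0,"tz":0,"rx":0,"ry":0,"rz":0,"claw":1}]'

```text
t: 7.1
tool_pos: [0.4902, -0.0295, -0.0012]
tool_rot: [-0.14, 0.74, 0.636, 0.166]
contact_force: [2.3, -0.2, 3.7]
opening: 0.0007
gripper_force: 1.9
```

```bash
python3 plan.py -60 -60 -1 5 25; python3 - <<'E'
from h import *
for c in('top','scene'):
    a=get_image(c)
    cv2.imwrite(f'pics/{c}5.png',a)
    print([(round(d['score'],2),np.round(d['centre'])) for d in landmark_of(c,'bar')])
E
```

```text
now [-58.8 -86.9  -1.2] rot left [ 0.00365003 -0.00111744  0.00155597] F [ 2.28763152 -0.18883121  3.66777796] open 0.0006534807372137193 t 7.1
[ 0.02  -0.001  0.009] [ 0.0001 -0.      0.    ]
[ 0.02  -0.001  0.009] [ 0.0001 -0.      0.    ]
[ 0.02  -0.001  0.009] [ 0.0001 -0.      0.    ]
[ 0.02  -0.001  0.009] [ 0.0001 -0.      0.    ]
[ 0.02  -0.001  0.009] [ 0.0001 -0.      0.    ]
[(0.71, array([295., 220.]))]
[(0.89, array([163., 201.])), (0.69, array([266., 242.])), (0.64, array([148., 264.]))]
```

jog_arm --moves '[{"tx":0.0025,"ty":0,"tz":-0.0054,"rx":0,"ry":0,"rz":0,"claw":1},{"tx":0.029,"ty":-0.001,"tz":0.0135,"rx":0,"ry":0,"rz":0,"claw":1},{"tx":0.029,"ty":-0.001,"tz":0.0135,"rx":0,"ry":0,"rz":0,"claw":1},{"tx":0.029,"ty":-0.001,"tz":0.0135,"rx":0,"ry":0,"rz":0,"claw":1},{"tx":0.029,"ty":-0.001,"tz":0.0135,"rx":0,"ry":0,"rz":0,"claw":1}]'

```text
t: 7.8
tool_pos: [0.4928, 0.0024, -0.0006]
tool_rot: [-0.141, 0.741, 0.636, 0.165]
contact_force: [1.2, -2.8, -0.1]
opening: 0.0005
gripper_force: 1.1
```

jog_arm --moves '[{"tx":0.015,"ty":0,"tz":0.007,"rx":0,"ry":0,"rz":0,"claw":1},{"tx":0.015,"ty":0,"tz":0.007,"rx":0,"ry":0,"rz":0,"claw":1},{"tx":0,"ty":0,"tz":0,"rx":0,"ry":0,"rz":0,"claw":1}]'

```text
t: 8.1
tool_pos: [0.494, 0.0108, -0.0003]
tool_rot: [-0.141, 0.74, 0.636, 0.165]
contact_force: [0.4, -0.6, -0.4]
opening: 0.0005
gripper_force: 0.0
```

```bash
python3 plan.py -60 -36 1 5 25; python3 - <<'E'
from plan import *
a=get_image('top')[165:255,225:345]; cv2.imwrite('pics/z6.png',cv2.resize(a,(800,600),interpolation=cv2.INTER_CUBIC))
E
```

```text
now [-61.2 -46.5  -0.3] rot left [ 0.00098975 -0.00169192  0.00107893] F [ 0.37699875 -0.56320733 -0.36736249] open 0.0005156720943179466 t 8.1
[0.008 0.001 0.003] [ 0.     -0.0001  0.    ]
[0.008 0.001 0.003] [ 0.     -0.0001  0.    ]
[0.008 0.001 0.003] [ 0.     -0.0001  0.    ]
[0.008 0.001 0.003] [ 0.     -0.0001  0.    ]
[0.008 0.001 0.003] [ 0.     -0.0001  0.    ]
```

View pics/z6.png

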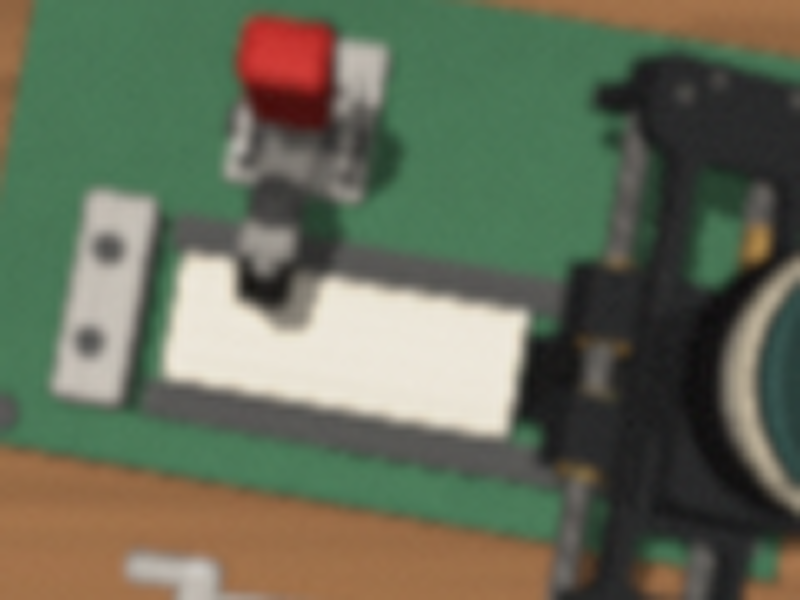

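The bar is being pushed now. The top crop shows a gap of about 12 mm between its end (x≈172) and the stop (x≈140).

jog_arm --moves '[{"tx":0.015,"ty":0,"tz":0.007,"rx":0,"ry":0,"rz":0,"claw":1},{"tx":0.015,"ty":0,"tz":0.007,"rx":0,"ry":0,"rz":0,"claw":1},{"tx":0.007,"ty":0,"tz":0.0034,"rx":0,"ry":0,"rz":0,"claw":1},{"tx":0,"ty":0,"tz":0,"rx":0,"ry":0,"rz":0,"claw":1}]'

```text
t: 8.55
tool_pos: [0.4959, 0.0203, -0.0002]
tool_rot: [-0.141, 0.741, 0.636, 0.165]
contact_force: [-0.6, -0.7, 0.3]
opening: 0.0006
gripper_force: 0.2
```

jog_arm --moves '[{"tx":0.005,"ty":0,"tz":0.0024,"rx":0,"ry":0,"rz":0,"claw":1},{"tx":0,"ty":0,"tz":0,"rx":0,"ry":0,"rz":0,"claw":1}]'

```text
t: 8.75
tool_pos: [0.4962, 0.0214, -0.0003]
tool_rot: [-0.14, 0.741, 0.636, 0.165]
contact_force: [0.1, -1.0, -1.2]
opening: 0.0001
gripper_force: 0.4
```

jog_arm --moves '[{"tx":0.005,"ty":0,"tz":0.0024,"rx":0,"ry":0,"rz":0,"claw":1},{"tx":0,"ty":0,"tz":0,"rx":0,"ry":0,"rz":0,"claw":1}]'

```text
t: 8.95
tool_pos: [0.4964, 0.022, -0.0004]
tool_rot: [-0.14, 0.741, 0.636, 0.165]
contact_force: [-1.7, -4.9, 0.8]
opening: 0.0001
gripper_force: 2.4
```

jog_arm --moves '[{"tx":0.005,"ty":0,"tz":0.0024,"rx":0,"ry":0,"rz":0,"claw":1},{"tx":0,"ty":0,"tz":0,"rx":0,"ry":0,"rz":0,"claw":1}]'

```text
t: 9.15
tool_pos: [0.4966, 0.0223, -0.0004]
tool_rot: [-0.139, 0.74, 0.637, 0.164]
contact_force: [-3.4, -9.5, 2.5]
opening: 0.0007
gripper_force: 5.0
```

jog_arm --moves '[{"tx":0.003,"ty":0,"tz":0.0014,"rx":0,"ry":0,"rz":0,"claw":1},{"tx":0,"ty":0,"tz":0,"rx":0,"ry":0,"rz":0,"claw":1},{"tx":0,"ty":0,"tz":0,"rx":0,"ry":0,"rz":0,"claw":1}]'

```text
t: 9.45
tool_pos: [0.4966, 0.0224, -0.0005]
tool_rot: [-0.139, 0.741, 0.637, 0.164]
contact_force: [-4.4, -12.9, 3.9]
opening: 0.0004
gripper_force: 6.5
```

```bash
python3 plan.py -60 -60 1 5 25; python3 - <<'E'
from plan import *
a=get_image('top'); cv2.imwrite('pics/top7.png',a)
a=a[165:255,225:345]; cv2.imwrite('pics/z7.png',cv2.resize(a,(800,600),interpolation=cv2.INTER_CUBIC))
# white bar left edge profile at x=-60 line (fixture), bar-top height
b=cv2.imread('pics/top7.png').astype(int)
for x in(-72,-66,-48):
  print(x,[(y,b[tuple(np.round(proj('top',toW((x,y,40))))[::-1].astype(int))].tolist()) for y in range(66,84,2)])
E
```

```text
now [-60.3 -34.6  -0.5] rot left [0.00308659 0.00320212 0.00230626] F [ -4.42201009 -12.94630814   3.93935496] open 0.00044340839902071557 t 9.45
[-0.018  0.    -0.01 ] [0.0001 0.0001 0.0001]
[-0.018  0.    -0.01 ] [0.0001 0.0001 0.0001]
[-0.018  0.    -0.01 ] [0.0001 0.0001 0.0001]
[-0.018  0.    -0.01 ] [0.0001 0.0001 0.0001]
[-0.018  0.    -0.01 ] [0.0001 0.0001 0.0001]
-72 [(66, [213, 227, 233]), (68, [215, 228, 234]), (70, [214, 228, 234]), (72, [213, 227, 233]), (74, [193, 209, 217]), (76, [164, 173, 180]), (78, [170, 179, 184]), (80, [180, 189, 195]), (82, [170, 178, 184])]
-66 [(66, [215, 229, 235]), (68, [216, 229, 235]), (70, [216, 229, 235]), (72, [216, 229, 235]), (74, [194, 212, 221]), (76, [155, 168, 175]), (78, [159, 167, 173]), (80, [177, 186, 192]), (82, [183, 191, 198])]
-48 [(66, [215, 228, 235]), (68, [214, 229, 234]), (70, [215, 229, 235]), (72, [207, 224, 230]), (74, [182, 199, 206]), (76, [156, 167, 172]), (78, [167, 177, 182]), (80, [181, 189, 195]), (82, [162, 170, 175])]
```

View pics/z7.png

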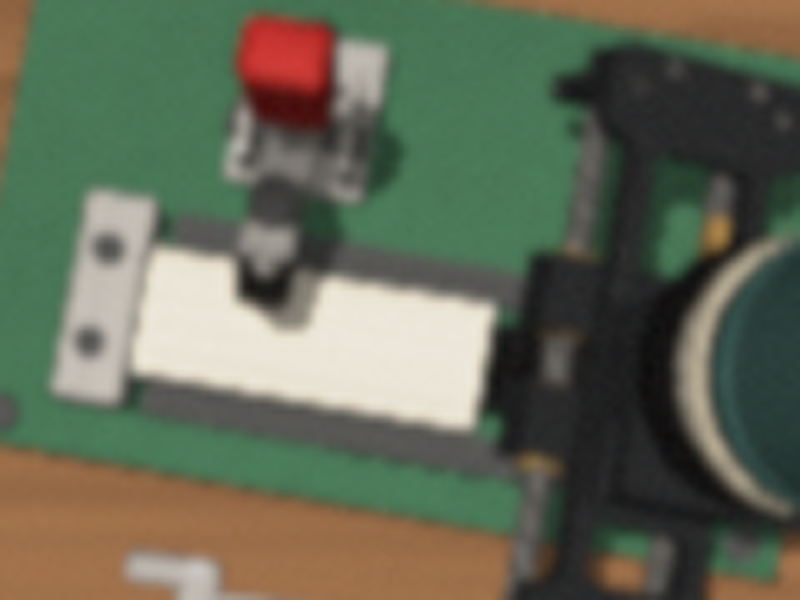

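The bar is home: its +y edge reads y≈74–75 against the stop, and the force rises to 13 N without movement. Next I'll back off, rise, set the tool upright and go round to the lever's -x side.

jog_arm --moves '[{"tx":-0.018,"ty":0,"tz":-0.01,"rx":0,"ry":0,"rz":0,"claw":1},{"tx":-0.054,"ty":0,"tz":-0.03,"rx":0,"ry":0,"rz":0,"claw":1},{"tx":-0.036,"ty":0,"tz":-0.02,"rx":0,"ry":0,"rz":0,"claw":1},{"tx":0.05,"ty":-0.02,"tz":-0.11,"rx":0,"ry":0,"rz":0,"claw":1},{"tx":0.06,"ty":-0.02,"tz":-0.13,"rx":0,"ry":0,"rz":0,"claw":1}]'

```text
t: 10.0
tool_pos: [0.4802, -0.0042, 0.0671]
tool_rot: [-0.143, 0.741, 0.635, 0.164]
contact_force: [0.2, -0.1, -0.1]
opening: 0.0003
gripper_force: 0.0
```

jog_arm --moves '[{"tx":0.06,"ty":-0.02,"tz":-0.13,"rx":0,"ry":0,"rz":0,"claw":1},{"tx":0.06,"ty":0,"tz":-0.13,"rx":0,"ry":0,"rz":0,"claw":1},{"tx":0,"ty":0,"tz":0,"rx":0,"ry":0,"rz":0,"claw":1}]'

```text
t: 10.3
tool_pos: [0.4805, -0.0052, 0.1449]
tool_rot: [-0.136, 0.74, 0.637, 0.168]
contact_force: [0.0, -0.6, -0.1]
opening: 0.0006
gripper_force: 0.0
```

```bash
python3 plan.py -75 -60 150 4 0; python3 - <<'E'
from plan import *
b=get_image('top').astype(int)
for x in(-72,-66,-48):
  print(x,[(y,b[tuple(np.round(proj('top',toW((x,y,40))))[::-1].astype(int))].tolist()[0]) for y in range(66,82,2)])
E
```

```text
now [-72.1 -64.4 144.9] rot left [ 0.01225538 -0.43645776  0.00157421] F [ 0.02512733 -0.64192168 -0.10134793] open 0.0005965710552148934 t 10.3
[ 0.006 -0.003 -0.003] [ 0.0005 -0.0174  0.0001]
[ 0.006 -0.003 -0.003] [ 0.0005 -0.0174  0.0001]
[ 0.005 -0.003 -0.004] [ 0.0005 -0.0174  0.0001]
[ 0.005 -0.003 -0.005] [ 0.0005 -0.0174  0.0001]
-72 [(66, 215), (68, 215), (70, 215), (72, 209), (74, 182), (76, 157), (78, 169), (80, 181)]
-66 [(66, 215), (68, 217), (70, 217), (72, 214), (74, 195), (76, 154), (78, 160), (80, 179)]
-48 [(66, 215), (68, 215), (70, 215), (72, 208), (74, 182), (76, 155), (78, 167), (80, 180)]
```

Bar is still home after backing off. Now I'll untilt.

jog_arm --moves '[{"tx":0.006,"ty":-0.003,"tz":-0.003,"rx":0.0005,"ry":-0.0174,"rz":0,"claw":1},{"tx":0.006,"ty":-0.003,"tz":-0.003,"rx":0.0005,"ry":-0.0174,"rz":0,"claw":1},{"tx":0.005,"ty":-0.003,"tz":-0.004,"rx":0.0005,"ry":-0.0174,"rz":0,"claw":1},{"tx":0.005,"ty":-0.003,"tz":-0.005,"rx":0.0005,"ry":-0.0174,"rz":0,"claw":1},{"tx":0,"ty":0,"tz":0,"rx":0,"ry":0,"rz":0,"claw":1}]'

```text
t: 10.85
tool_pos: [0.474, 0.0032, 0.1436]
tool_rot: [-0.004, 0.756, 0.654, -0.004]
contact_force: [1.0, 0.1, -0.4]
opening: 0.0006
gripper_force: 0.0
```

```bash
python3 plan.py -75 35 145 4 0; python3 - <<'E'
from plan import *
# real fingertip height check: gripper underside dark pixels in scene along tool axis
p=np.array(get_obs()['tool_pos']); a=get_image('scene')
for dz in range(-20,100,8):
    u=proj('scene',p+[0,0,dz/1e3]); print(dz,np.round(u),a[int(round(u[1])),int(round(u[0]))])
E
```

```text
now [-79.7 -57.  143.6] rot left [-0.01150274  0.00084846  0.00769432] F [ 1.02548735  0.101354   -0.37115707] open 0.0006026366599600099 t 10.85
[ 0.092  0.005 -0.002] [-0.0005  0.      0.0003]
[ 0.092  0.005 -0.002] [-0.0005  0.      0.0003]
[ 0.092  0.005 -0.002] [-0.0005  0.      0.0003]
[ 0.092  0.005 -0.001] [-0.0005  0.      0.0003]
-20 [247. 194.] [ 56 126 196]
-12 [247. 191.] [ 55 122 191]
-4 [247. 187.] [ 59 131 203]
4 [246. 184.] [ 61 131 203]
12 [246. 180.] [ 59 137 211]
20 [246. 177.] [27 23 22]
28 [246. 173.] [25 24 22]
36 [245. 169.] [26 24 23]
44 [245. 165.] [26 23 22]
52 [245. 162.] [25 23 22]
60 [244. 158.] [48 45 42]
68 [244. 154.] [49 45 43]
76 [244. 150.] [49 46 44]
84 [244. 146.] [23 22 20]
92 [243. 142.] [25 23 21]
```

jog_arm --moves '[{"tx":0.092,"ty":0.005,"tz":-0.001,"rx":-0.0005,"ry":0,"rz":0.0003,"claw":1},{"tx":0.092,"ty":0.005,"tz":-0.001,"rx":-0.0005,"ry":0,"rz":0.0003,"claw":1},{"tx":0.092,"ty":0.005,"tz":-0.001,"rx":-0.0005,"ry":0,"rz":0.0003,"claw":1},{"tx":0.092,"ty":0.005,"tz":-0.001,"rx":-0.0005,"ry":0,"rz":0.0003,"claw":1},{"tx":0,"ty":0,"tz":0,"rx":0,"ry":0,"rz":0,"claw":1}]'

```text
t: 11.4
tool_pos: [0.493, 0.0916, 0.1442]
tool_rot: [-0.0, 0.76, 0.65, 0.001]
contact_force: [0.2, 0.7, 0.6]
opening: 0.0003
gripper_force: 0.0
```

```bash
python3 plan.py -35 35 145 4 0
```

```text
now [-74.4  33.2 144.2] rot left [ 0.0001323  -0.00165336 -0.00432168] F [0.15454455 0.65812656 0.58535167] open 0.00030146746887169714 t 11.4
[ 0.002  0.039 -0.001] [ 0.     -0.0001 -0.0002]
[ 0.002  0.039 -0.001] [ 0.     -0.0001 -0.0002]
[ 0.002  0.039 -0.001] [ 0.     -0.0001 -0.0002]
[ 0.002  0.039 -0.001] [ 0.     -0.0001 -0.0002]
```

jog_arm --moves '[{"tx":0.002,"ty":0.039,"tz":-0.001,"rx":0,"ry":0,"rz":0,"claw":1},{"tx":0.002,"ty":0.039,"tz":-0.001,"rx":0,"ry":0,"rz":0,"claw":1},{"tx":0.002,"ty":0.039,"tz":0,"rx":0,"ry":0,"rz":0,"claw":1},{"tx":0.002,"ty":0.039,"tz":0,"rx":0,"ry":0,"rz":0,"claw":1},{"tx":0,"ty":0,"tz":0,"rx":0,"ry":0,"rz":0,"claw":1}]'

```text
t: 11.9
tool_pos: [0.534, 0.0859, 0.1463]
tool_rot: [0.001, 0.761, 0.649, 0.001]
contact_force: [-0.2, 0.4, -0.0]
opening: 0.0005
gripper_force: 0.0
```

jog_arm --moves '[{"tx":0,"ty":0.02,"tz":0,"rx":0,"ry":0,"rz":0,"claw":1},{"tx":0,"ty":0.02,"tz":0,"rx":0,"ry":0,"rz":0,"claw":1},{"tx":0,"ty":0.02,"tz":0,"rx":0,"ry":0,"rz":0,"claw":1},{"tx":0,"ty":0,"tz":0,"rx":0,"ry":0,"rz":0,"claw":1}]'

```text
t: 12.3
tool_pos: [0.5475, 0.0842, 0.1462]
tool_rot: [0.001, 0.76, 0.649, 0.001]
contact_force: [-0.3, -1.2, -0.4]
opening: 0.0006
gripper_force: 0.0
```

```bash
python3 plan.py -4.5 35 144 1 0; python3 - <<'E'
from plan import *
for c in('scene','top'):
    get_image(c); print([(round(d['score'],2),np.round(d['centre'])) for d in landmark_of(c,'lever_grip')], [np.round(proj(c,toW((105*np.sin(q),35,60+105*np.cos(q))))) for q in (0,.1,.2,.3)])
E
```

```text
now [-19.4  34.2 146.2] rot left [ 0.00300092  0.00011032 -0.00518718] F [-0.2531111  -1.17172549 -0.43590132] open 0.0005709592869204351 t 12.3
[0.004 0.059 0.009] [ 0.0005  0.     -0.0008]
[(0.96, array([297., 211.]))] [array([302., 207.]), array([302., 212.]), array([303., 217.]), array([303., 223.])]
[] [array([268., 176.]), array([269., 171.]), array([270., 165.]), array([271., 160.])]
```

jog_arm --moves '[{"tx":0,"ty":0.03,"tz":0.003,"rx":0,"ry":0,"rz":0,"claw":1},{"tx":0,"ty":0.03,"tz":0.003,"rx":0,"ry":0,"rz":0,"claw":1},{"tx":0,"ty":0.03,"tz":0.003,"rx":0,"ry":0,"rz":0,"claw":1},{"tx":0,"ty":0,"tz":0,"rx":0,"ry":0,"rz":0,"claw":1}]'

```text
t: 12.9
tool_pos: [0.5703, 0.0808, 0.144]
tool_rot: [0.001, 0.761, 0.649, 0.001]
contact_force: [-3.9, 1.0, 2.1]
opening: 0.0004
gripper_force: 1.6
```

```bash
python3 plan.py 15.5 35 140 2 0; python3 - <<'E'
from plan import *
c='scene'
get_image(c); print([(round(d['score'],2),np.round(d['centre'])) for d in landmark_of(c,'lever_grip')])
E
```

```text
now [  3.6  34.2 144. ] rot left [ 0.00295392 -0.00020888 -0.00549409] F [-3.89798644  0.99751867  2.07501719] open 0.00040933364087024463 t 12.9
[0.002 0.024 0.008] [ 0.0002 -0.     -0.0004]
[0.002 0.024 0.008] [ 0.0002 -0.     -0.0004]
[(0.86, array([302., 220.]))]
```

jog_arm --moves '[{"tx":0,"ty":0.028,"tz":0.008,"rx":0,"ry":0,"rz":0,"claw":1},{"tx":0,"ty":0.028,"tz":0.008,"rx":0,"ry":0,"rz":0,"claw":1},{"tx":0,"ty":0.04,"tz":0.016,"rx":0,"ry":0,"rz":0,"claw":1},{"tx":0,"ty":0.036,"tz":0.016,"rx":0,"ry":0,"rz":0,"claw":1}]'

```text
t: 13.4
tool_pos: [0.6024, 0.0757, 0.1333]
tool_rot: [0.001, 0.76, 0.649, 0.001]
contact_force: [-5.7, 0.9, 7.8]
opening: 0.0004
gripper_force: 4.5
```

jog_arm --moves '[{"tx":0,"ty":0.036,"tz":0.024,"rx":0,"ry":0,"rz":0,"claw":1},{"tx":0,"ty":0.032,"tz":0.024,"rx":0,"ry":0,"rz":0,"claw":1},{"tx":0,"ty":0.028,"tz":0.028,"rx":0,"ry":0,"rz":0,"claw":1},{"tx":0,"ty":0.028,"tz":0.032,"rx":0,"ry":0,"rz":0,"claw":1}]'

```text
t: 13.8
tool_pos: [0.6355, 0.0706, 0.1075]
tool_rot: [0.003, 0.76, 0.649, 0.003]
contact_force: [0.2, -0.2, 7.1]
opening: 0.0005
gripper_force: 3.1
```

```bash
python3 plan.py 79.5 35 88 2 0; python3 - <<'E'
from plan import *
c='scene'
get_image(c); print([(round(d['score'],2),np.round(d['centre'])) for d in landmark_of(c,'lever_grip')], [np.round(proj(c,toW((105*np.sin(q),35,60+105*np.cos(q))))) for q in (.8,.9,1,1.1,1.2)])
E
```

```text
now [ 69.6  34.  107.5] rot left [ 0.0085703  -0.00080086 -0.00508636] F [ 0.17852166 -0.16891702  7.13040248] open 0.00046857932663826434 t 13.8
[0.002 0.019 0.039] [ 0.0007 -0.0001 -0.0004]
[0.002 0.02  0.039] [ 0.0007 -0.0001 -0.0004]
[(0.57, array([301., 265.]))] [array([304., 256.]), array([304., 263.]), array([304., 270.]), array([304., 276.]), array([304., 282.])]
```

jog_arm --moves '[{"tx":0,"ty":0.02,"tz":0.032,"rx":0,"ry":0,"rz":0,"claw":1},{"tx":0,"ty":0.02,"tz":0.036,"rx":0,"ry":0,"rz":0,"claw":1},{"tx":0,"ty":0.012,"tz":0.036,"rx":0,"ry":0,"rz":0,"claw":1},{"tx":0,"ty":0.012,"tz":0.036,"rx":0,"ry":0,"rz":0,"claw":1}]'

```text
t: 14.3
tool_pos: [0.648, 0.068, 0.0687]
tool_rot: [0.001, 0.76, 0.649, 0.0]
contact_force: [-0.1, -0.6, -0.0]
opening: 0.0004
gripper_force: 0.0
```

jog_arm --moves '[{"tx":0,"ty":0.004,"tz":0.02,"rx":0,"ry":0,"rz":0,"claw":1},{"tx":0,"ty":0,"tz":0,"rx":0,"ry":0,"rz":0,"claw":1}]'

```text
t: 14.5
tool_pos: [0.6482, 0.0679, 0.0632]
tool_rot: [0.0, 0.76, 0.649, -0.0]
contact_force: [-0.8, -0.0, 0.5]
opening: 0.0001
gripper_force: 0.0
```

```bash
python3 plan.py 88 35 60 2 0; python3 - <<'E'
from plan import *
c='scene'
get_image(c); print([(round(d['score'],2),np.round(d['centre'])) for d in landmark_of(c,'lever_grip')], [np.round(proj(c,toW((105*np.sin(q),35,60+105*np.cos(q))))) for q in (1,1.1,1.2,1.3,1.4,1.5)])
E
```

```text
now [82.6 33.3 63.2] rot left [-0.0004544   0.00077413 -0.00524048] F [-0.77685952 -0.00103679  0.53908619] open 0.00010034498364371893 t 14.5
[0.003 0.011 0.006] [-0.      0.0001 -0.0004]
[0.003 0.011 0.006] [-0.      0.0001 -0.0004]
[(0.76, array([302., 296.]))] [array([304., 270.]), array([304., 276.]), array([304., 282.]), array([304., 288.]), array([304., 293.]), array([304., 298.])]
```

The lever has snapped over and the contact force is gone. A gentle press down will confirm it's seated; then I'll retreat.

jog_arm --moves '[{"tx":0,"ty":0,"tz":0.012,"rx":0,"ry":0,"rz":0,"claw":1},{"tx":0,"ty":0,"tz":0.008,"rx":0,"ry":0,"rz":0,"claw":1},{"tx":0,"ty":0,"tz":0,"rx":0,"ry":0,"rz":0,"claw":1}]'

```text
t: 14.9
tool_pos: [0.6493, 0.0681, 0.0601]
tool_rot: [0.001, 0.76, 0.649, 0.001]
contact_force: [-0.2, -0.7, -0.1]
opening: 0.0008
gripper_force: 0.0
```

jog_arm --moves '[{"tx":0,"ty":0,"tz":0.006,"rx":0,"ry":0,"rz":0,"claw":1},{"tx":0,"ty":0,"tz":0,"rx":0,"ry":0,"rz":0,"claw":1}]'

```text
t: 15.1
tool_pos: [0.6494, 0.0681, 0.0587]
tool_rot: [0.001, 0.76, 0.649, 0.001]
contact_force: [1.2, -0.3, 0.3]
opening: 0.0004
gripper_force: 0.0
```

jog_arm --moves '[{"tx":0,"ty":0,"tz":-0.1,"rx":0,"ry":0,"rz":0,"claw":1},{"tx":0,"ty":0,"tz":-0.18,"rx":0,"ry":0,"rz":0,"claw":1},{"tx":0,"ty":0,"tz":-0.18,"rx":0,"ry":0,"rz":0,"claw":1},{"tx":-0.14,"ty":0,"tz":-0.1,"rx":0,"ry":0,"rz":0,"claw":1},{"tx":-0.14,"ty":0,"tz":0,"rx":0,"ry":0,"rz":0,"claw":1}]'

```text
t: 15.6
tool_pos: [0.6418, -0.001, 0.2054]
tool_rot: [0.005, 0.76, 0.65, 0.005]
contact_force: [-0.3, -0.0, 0.1]
opening: 0.0006
gripper_force: 0.0
```

jog_arm --moves '[{"tx":-0.16,"ty":-0.1,"tz":0,"rx":0,"ry":0,"rz":0,"claw":1},{"tx":-0.16,"ty":-0.1,"tz":0,"rx":0,"ry":0,"rz":0,"claw":1},{"tx":-0.16,"ty":-0.1,"tz":0,"rx":0,"ry":0,"rz":0,"claw":1},{"tx":-0.16,"ty":-0.1,"tz":0,"rx":0,"ry":0,"rz":0,"claw":1},{"tx":0,"ty":0,"tz":0,"rx":0,"ry":0,"rz":0,"claw":1}]'

```text
t: 16.1
tool_pos: [0.5111, -0.1467, 0.1985]
tool_rot: [0.001, 0.762, 0.648, -0.0]
contact_force: [0.3, -0.1, -0.5]
opening: -0.0001
gripper_force: 0.0
```

```bash
python3 - <<'E'
from plan import *
b=get_image('top').astype(int)
for x in(-72,-66,-48):
  print(x,[(y,b[tuple(np.round(proj('top',toW((x,y,40))))[::-1].astype(int))].tolist()[0]) for y in range(66,82,2)])
for c in('scene','top'):
  get_image(c)
  for n in('lever_grip','foot','bar','oil_bottle','grease_tin','wrench'):
    print(c,n,[(round(d['score'],2),np.round(d['centre']).tolist()) for d in landmark_of(c,n)][:3])
  print([np.round(proj(c,toW((105*np.sin(q),35,60+105*np.cos(q))))) for q in (1.4,1.5)],'foot',proj(c,toW((-60,35,40))))
o=get_obs();print(o['t'],o['contact_force'],o['dq'])
E
```

```text
-72 [(66, 210), (68, 211), (70, 210), (72, 205), (74, 178), (76, 154), (78, 166), (80, 177)]
-66 [(66, 213), (68, 214), (70, 214), (72, 212), (74, 190), (76, 153), (78, 157), (80, 174)]
-48 [(66, 211), (68, 212), (70, 210), (72, 205), (74, 177), (76, 153), (78, 164), (80, 178)]
scene lever_grip [(0.89, [303.0, 298.0]), (0.72, [290.0, 241.0])]
scene foot []
scene bar [(0.74, [288.0, 244.0]), (0.71, [146.0, 263.0]), (0.57, [163.0, 200.0])]
scene oil_bottle [(0.76, [194.0, 320.0])]
scene grease_tin [(0.72, [397.0, 323.0])]
scene wrench [(0.69, [268.0, 216.0])]
[array([304., 293.]), array([304., 298.])] foot [298.71151899 234.4061274 ]
top lever_grip [(0.98, [278.0, 134.0])]
top foot []
top bar [(0.62, [271.0, 217.0]), (0.58, [382.0, 302.0])]
top oil_bottle [(0.73, [357.0, 160.0])]
top grease_tin [(0.75, [210.0, 128.0])]
top wrench [(0.66, [280.0, 262.0])]
[array([278., 134.]), array([278., 135.])] foot [264.40953535 213.88044024]
16.85 [0.56904517 1.01285762 0.44456769] [-0.00372079 -0.00215616  0.00235655  0.00028715 -0.00084649 -0.00054683]
```

The lever sits at its 1.5 rad position in both cameras, the bar is home, nothing else has moved and the arm is clear, so I'm handing in.

```bash
python3 -c "from rig import *; print(finish_job())"
```

```text
the job is handed in; nothing more can be done
None
```

The job is handed in at about 17 s. In the last camera readings before hand-in, the bar was home against the stop, the lever was locked at about 1.5 rad and the bottle, tin and wrench had not moved; I could not measure the foot's force on the bar, and the hand-in returned no verdict.

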